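Show the ring, shut the box and slide it over to the customer

TASK

The customer has asked for the ring in the open ring box. Point it out: hold the fingertips about a finger's breadth above the ring for at least two seconds, touching neither ring nor box; then push the lid fully shut, and slide the shut box across the counter until it lies wholly on the leather panel in front of the customer. Only push with the fingers: never touch the ring, never pinch, lift or tip the box, and leave the watch case, loupe and tweezers alone.

Things in the scene. Friction and masses are not known exactly. Their poses are not given: they have to be found in the camera images.
- ring_box: red lacquered wooden ring box, loose, 0.22 to 0.32 kg, 60 mm along its x, 64 mm along its y; base 26 mm high, shut box 46 mm. Origin: centre of the underside, z up. Its +x side is the front, towards the customer; the lid is hinged on the back (-x, robot's) side, at x = -30 mm, z = 26 mm. A cream cushion (top 23 mm up) holds the ring. Shut, its back is one flat upright face.
- ring_box_lid (a joint): lid hinge, rad: 0 shut, 1.57 upright over the back edge, stop at 2.0; starts at 1.6 to 1.85. The lid is a hollow shell 60 x 64 mm, 20 mm high; open, its outside (top) face looks back to the robot, 20 mm or more behind the base's back, and reaches 85 mm above the counter. The stiff hinge stays at any angle; about 0.5 N at the free edge moves it.
- lid_edge (a point): middle of the lid's free (front) edge, on its outside (top) face: 60 mm from the hinge and 46 mm above the counter when shut, some 80 mm above it when open.
- ring: solitaire finger ring, 21 mm across, standing upright in the slot at the centre of the cushion, its lower half sunk, its plane across the box's x axis; a fixed part of the box. Origin: centre of the band, 24.5 mm above the counter.
- ring_top (a point): top of the ring's stone, 39 mm above the counter, over the centre of the box; axes as the box's.
- panel: brown leather panel with a thin brass edge, let in flush with the counter top (nothing to climb), 130 mm along x, 220 mm along y, on the customer's side (+x) beyond the box. Origin: its centre, at counter height.
- corner0 (a point): lower corner of the ring box at its own x = +30 mm, y = +32 mm
- corner1 (a point): lower corner of the ring box at its own x = +30 mm, y = -32 mm
- corner2 (a point): lower corner of the ring box at its own x = -30 mm, y = +32 mm
- corner3 (a point): lower corner of the ring box at its own x = -30 mm, y = -32 mm
- watch_case: bystander: round silver pocket watch case, 50 mm across, 14 mm thick, with crown and bow (reaching 47 mm from the centre along its x), lying loose. Origin: centre of the underside.
- loupe: bystander: black horn loupe, loose, standing on its wide end, 38 mm across, 34 mm high. Origin: centre of the underside.
- tweezers: bystander: steel tweezers lying loose, 122 mm long along their x, 15 mm wide, 8 mm high. Origin: centre of the underside.
Things that resemble listed ones, but are neither listed nor needed, are in the scene too. There is more than one size of the ring_box; the one meant has the size given above.

How it is judged (in metres and radians):
On the way, in this order (a step that is already met when the one before it is completed fails the run):
1. fingertips held still just above the ring of the open, untouched box for two seconds (horizontal distance between the grasp point and ring_top below 0.025 m and z of the grasp point in the frame of ring_top between 0.018 and 0.058 m and contact force between each of the arm, the fingers and ring_box below 0.05 N and distance of ring_box from where it was at the start of the episode below 0.005 m and value of joint ring_box_lid above 1.4 rad), for 2 s.
2. lid pushed shut while the box is not yet on the panel (value of joint ring_box_lid below 0.06 rad and not (x of corner0 in the frame of panel between -0.067 and 0.067 m and y of corner0 in the frame of panel between -0.112 and 0.112 m and x of corner1 in the frame of panel between -0.067 and 0.067 m and y of corner1 in the frame of panel between -0.112 and 0.112 m and x of corner2 in the frame of panel between -0.067 and 0.067 m and y of corner2 in the frame of panel between -0.112 and 0.112 m and x of corner3 in the frame of panel between -0.067 and 0.067 m and y of corner3 in the frame of panel between -0.112 and 0.112 m)), for 0.2 s.
At the end, for the whole second after the job is handed in: all four lower corners of the box lie on the leather panel (within 2 mm of its border at most), lid shut (under 0.06 rad), box upright, flat on the counter (under 4 mm) and at rest (x of corner0 in the frame of panel between -0.067 and 0.067 m and y of corner0 in the frame of panel between -0.112 and 0.112 m and x of corner1 in the frame of panel between -0.067 and 0.067 m and y of corner1 in the frame of panel between -0.112 and 0.112 m and x of corner2 in the frame of panel between -0.067 and 0.067 m and y of corner2 in the frame of panel between -0.112 and 0.112 m and x of corner3 in the frame of panel between -0.067 and 0.067 m and y of corner3 in the frame of panel between -0.112 and 0.112 m and value of joint ring_box_lid below 0.06 rad and angle between ring_box's own z axis and vertical below 0.05 rad and height (world z) of ring_box below 0.004 m and linear speed of ring_box below 0.02 m/s); the robot touches nothing.
It fails at once if the ring is touched (contact force between any of the arm, the fingers and ring above 0.1 N).
It fails at once if the box is lifted or tipped (height (world z) of ring_box above 0.008 m or angle between ring_box's own z axis and vertical above 0.25 rad).
It fails at once if the box or its lid is pinched (over 20 N from the fingers while they reach down beside the box or while the lid is open) (contact force between the fingers and ring_box above 20 N and (z of the grasp point in the frame of ring_box below 0.053 m or value of joint ring_box_lid above 0.1 rad)).
It fails at once if the box is slid before its lid is shut (distance of ring_box from where it was at the start of the episode above 0.06 m and value of joint ring_box_lid above 0.3 rad).
It fails at once if a bystander is disturbed (distance of any of watch_case, loupe, tweezers from where it was at the start of the episode above 0.01 m).
It also fails if it takes over 70 s, if anything falls off the work surface, if the arm or the gripper's body presses on something with over 40 N, if the wrist force passes 120 N, or if a joint passes its speed limit or range.

ROBOT

A 6-joint arm with a two-finger parallel gripper is mounted at the origin on the work surface. World frame = base frame: x ahead of the robot, y to its left, z up, the work surface at z = 0. Lengths are in m, angles in degrees, forces in N, time in s.
With the tool pointing down it reaches from about 0.3 to 0.75 m from the base axis. Payload 8.5 kg.
Tool frame: the origin (TCP) lies midway between the tips of the shut fingers; the grasp point (between the pads) lies grasp_offset behind it (grasp_offset is the distance from the TCP to the grasp point, in m); z points along the fingers, y is the line along which they close (so a half turn about z gives the same grasp; the last joint's range is limited). The gripper opens to 85 mm and grips with 20 to 120 N. Pads are 22 mm wide; open, the fingers measure 114 mm over their backs; the gripper's body (76 mm by 85 mm) begins 54 mm behind the grasp point. The pads swing forward as they close: fully open they stand 13 mm farther back than shut.
Start: joints at [-79.257, 21.807, 74.336, -0, 83.858, -12.336], TCP at [0.216, -0.506, 0.231] pointing down, gripper open.
Joint ranges: [-178.18, 178.18], [-50.72, 133.34], [12.68, 142.11], [-81.47, 261.47], [9.98, 163.14], [-165.26, 165.26]. Speed limits (degrees/s): [136.94, 136.94, 180, 180, 180, 180].

INTERFACE

Orientations are given as a 3x3 rotation matrix whose columns are the frame's x, y, z axes.
In Python, from rig import observe, get_image, camera_params, close_job, grasp_offset gives the robot as it stands.
- The arm moves only by the shell command python3 -m handwheel 'ROWS' [OPENING] [FORCE]. ROWS is JSON, a list of rows, each a list of 2 entries, a list of its own where there are three numbers: the shift along the tool's x, y, z as a fraction of full scale, then the turn, a rotation vector about the tool's x, y, z as a fraction of full scale. In form: [[[dx, dy, dz], [ax, ay, az]], ...]. A call has 1 to 10 rows; each row is the pose to reach, as a shift and turn from the pose commanded when the call began, along the tool's axes at that moment, turning the shorter way round; what a row does not reach only later rows make up. Full scale, the value 1, is 0.5 m for a shift and pi rad for a turn. A row lasts 1/10 s, in which the tool goes at most 50 mm and 8.59 degrees, less where a joint would pass 70% of its speed; a pose out of reach is approached as far as the arm can. A call with a number of a shift or a turn outside -1 to 1 is refused whole. A call with a gripper value outside its range is refused whole. OPENING is the opening, from 0 (shut) to 1 (fully open), set as the call begins (- or left out, the last holds). The fingers move at their own pace and stop on an object; FORCE is the grip in N (left out, the last holds). Time passes only in rows, so rows that repeat a pose let the fingers close. It gives the time, the measured TCP pose, the force, the opening and the grip force at its end, in the units of the state.
- observe(): the state, without advancing time (a new reading comes with each control period).
- get_image(name): name is "scene" or "side" or "wrist"; returns (picture, depth): 420x560x3 uint8, red, green, blue; 420x560 float32, m along the optical axis (not along the pixel's ray), 0 where there is no reading.
- camera_params(name): a dict with "K" (3x3 intrinsics, pixels), "R" (3x3) and "t" (3): a world point X has camera coordinates R X + t. Camera axes: x right, y down, z forward; pixel columns grow to the right and rows downward; lengths in m; the calibration is good to about 2 mm. The wrist camera is an equidistant fisheye: a pixel r from the principal point sees the ray r / f radians off the axis. A picture is of the moment at which its call begins: read the wrist's pose just before it. camera_params takes no time and is no camera call; for the wrist camera it gives the pose at the moment of the call.
- close_job(): hands the job in; it is judged then, once.
The state is a dict: "time_s": time; "q": joint angles; "qvel": joint speeds; "joint_efforts": joint torques, N m; "position": TCP position; "tool_rot": TCP orientation; "ft_force": force on the tool from outside, world axes, zero at the start; "wrist_torque": the same for the moment, N m; "grip_width": finger opening in m; "gripper_force": force on a finger pad.
Only numpy, scipy, OpenCV 4.12 (cv2) and the standard library are available. Lean on these libraries where they do the work, as an engineer would, in place of code of your own. Each camera call takes 0.05 s, during which the arm holds its last target. There are 200 camera calls.

## Working session

There is one attempt and no reset: what is moved stays moved. The work goes in short steps, Python scripts to look and compute and a shell command to move; the robot and the scene stay as the last step left them, time stands still between calls to the robot, and variables do not carry over. Pictures are saved under pics/ and viewed, at most 10 in all, crops included, and the job is handed in when it is done.

```bash
ls; mkdir -p pics; cat > h.py <<'E'
import numpy as np, cv2
from rig import *
def grab(n,tag):
    P=camera_params(n); im,d=get_image(n); np.savez(f'{tag}.npz',im=im,d=d,K=P['K'],R=P['R'],t=P['t']); cv2.imwrite(f'pics/{tag}.png',im[:,:,::-1]); return im,d,P
def cloud(tag):
    z=np.load(f'{tag}.npz'); d=z['d']; v,u=np.mgrid[:420,:560]; K=z['K']
    c=np.stack([(u-K[0,2])/K[0,0]*d,(v-K[1,2])/K[1,1]*d,d],-1); return (c-z['t'])@z['R'],z['im'],d
E
python3 - <<'E'
from h import *
s=observe(); print(s, grasp_offset)
for n in('scene','side'):
    im,d,P=grab(n,n+'0'); print(n,P)
a=np.hstack([cv2.imread('pics/scene0.png'),cv2.imread('pics/side0.png')])
E
```

```text
pics
{'time_s': 0.0, 'q': array([-7.92599141e+01,  2.18386272e+01,  7.43872786e+01, -4.93117487e-04,
        8.38572163e+01, -1.23342016e+01]), 'qvel': array([-0.0700533 , -0.07890554,  0.02492134, -0.05450133, -0.0118618 ,
        0.02025095]), 'joint_efforts': array([ 7.01212339e-04, -4.48459733e+01, -2.31276244e+01, -1.02549686e-04,
        4.85489436e-03, -9.39976928e-06]), 'position': array([ 0.21550887, -0.50568228,  0.23071906]), 'tool_rot': array([[ 9.19997152e-01,  3.91924946e-01, -2.78760924e-04],
       [ 3.91924929e-01, -9.19996099e-01,  1.42374520e-03],
       [ 3.01542299e-04, -1.41909489e-03, -9.99998948e-01]]), 'ft_force': array([ 0.23540016, -0.8743901 , -0.82244616]), 'wrist_torque': array([ 0.02136873, -0.03390369, -0.00484814]), 'gripper_force': 0.0, 'grip_width': 0.08536316107449257} 0.0187
scene {'K': array([[395.95801661,   0.        , 283.10419685],
       [  0.        , 395.95801661, 209.68342757],
       [  0.        ,   0.        ,   1.        ]]), 'R': array([[ 0.0832809 ,  0.99642673, -0.01407375],
       [ 0.84006285, -0.07779512, -0.53688204],
       [-0.53605848,  0.03288918, -0.84353993]]), 't': array([-0.08093514, -0.42208511,  1.13028908])}
side {'K': array([[412.71300968,   0.        , 276.99287207],
       [  0.        , 412.71300968, 211.31434725],
       [  0.        ,   0.        ,   1.        ]]), 'R': array([[-0.97820887, -0.20663625, -0.02022056],
       [-0.10538047,  0.57804938, -0.80916863],
       [ 0.17889205, -0.78940508, -0.58722845]]), 't': array([0.54175615, 0.10030358, 0.62490117])}
```

View pics/scene0.png

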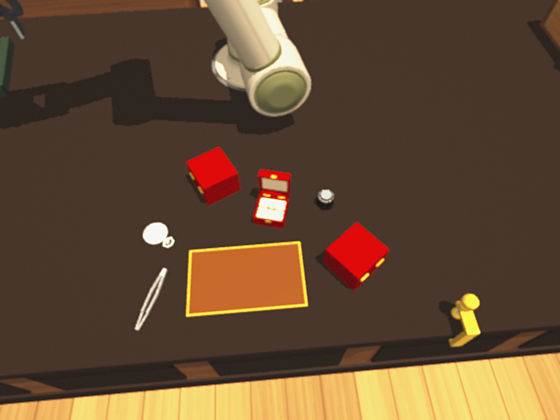

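View pics/side0.png

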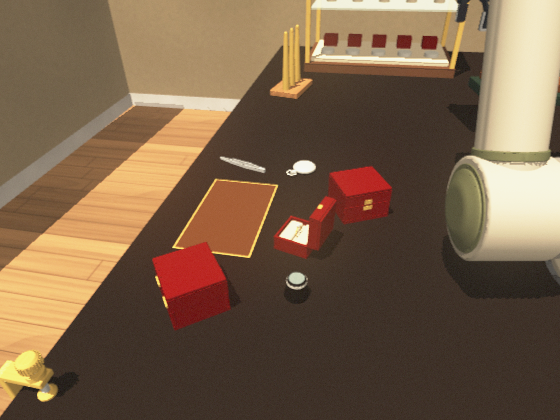

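Three red boxes show in the scene view. The shut ones are at (213,175) and (356,255) and look larger. The open one with the ring is at (272,198), seen at (303,228) in the side view. The panel is at (247,278), the watch at (157,234), the loupe at (326,197) and the tweezers at (151,298). The open box fits the description, so I'll measure it and enlarge a crop to confirm.

```bash
python3 - <<'E'
from h import *
for tag,rois in(('scene0',{'box':(165,230,250,295),'A':(145,205,183,242),'B':(220,290,322,390),'loupe':(185,212,314,338),'watch':(220,250,140,178),'panel':(238,320,182,312)}),
                ('side0',{'box':(195,258,270,338),'A':(165,222,328,392),'B':(242,325,150,230),'panel':(175,255,175,282)})):
    X,im,d=cloud(tag); hsv=cv2.cvtColor(im,cv2.COLOR_RGB2HSV); H,S,V=[hsv[...,i].astype(int) for i in range(3)]
    for k,(a,b,c,e) in rois.items():
        x=X[a:b,c:e].reshape(-1,3); dd=d[a:b,c:e].ravel()
        m=(dd>0)
        if k=='panel':
            m&=((H[a:b,c:e]>2)&(H[a:b,c:e]<35)&(S[a:b,c:e]>120)&(V[a:b,c:e]>65)).ravel()&(x[:,2]<.012)
        else: m&=x[:,2]>.006
        p=x[m]; r=cv2.minAreaRect((p[:,:2]*1000).astype(np.float32))
        print(tag,k,m.sum(),'z',np.percentile(p[:,2],[1,50,99]).round(3),'rect',np.round(r[0],1),np.round(r[1],1),round(r[2],1))
        if k in('box','A','B'):
            for lo,hi in((.006,.03),(.03,.09)):
                q=p[(p[:,2]>lo)&(p[:,2]<hi)]
                r=cv2.minAreaRect((q[:,:2]*1000).astype(np.float32)); print('   ',lo,np.round(r[0],1),np.round(r[1],1),round(r[2],1),len(q))
a=cv2.imread('pics/scene0.png')[155:240,235:345]; b=cv2.imread('pics/side0.png')[190:260,262:345]
a=cv2.resize(a,(396*1,306),interpolation=2); b=cv2.resize(b,(363,306),interpolation=2)
cv2.imwrite('pics/crop.png',np.hstack([a,b]))
E
```

```text
scene0 box 1695 z [0.007 0.027 0.087] rect [504.6  16.2] [64.5 85. ] 74.3
    0.006 [507.3  15.5] [64.2 79.6] 74.4 983
    0.03 [490.3  20.2] [64.5 55.2] 74.5 712
scene0 A 1888 z [0.008 0.062 0.065] rect [ 423.2 -107.9] [90.7 83.8] 27.1
    0.006 [ 451.2 -116.4] [117.7  60.7] 71.1 275
    0.03 [ 423.3 -108. ] [90.7 83.6] 27.1 1613
scene0 B 2513 z [0.008 0.062 0.066] rect [645.2 167.8] [83.8 88.9] 37.5
    0.006 [673.8 164.6] [118.   59.3] 84.6 262
    0.03 [645.2 167.8] [83.8 88.9] 37.5 2251
scene0 loupe 250 z [0.006 0.03  0.037] rect [500.2 130. ] [33.1 31.5] 33.3
scene0 watch 436 z [0.006 0.012 0.017] rect [ 546.1 -221.5] [67.4 48. ] 73.1
scene0 panel 8065 z [-0.002  0.     0.003] rect [654.9 -47.5] [145.2 233.4] 0.1
side0 box 2100 z [0.007 0.028 0.087] rect [490.6 -33.5] [171.3  83.7] 74.4
    0.006 [491.8 -33.9] [171.2  80.6] 73.9 1075
    0.03 [480. -21.] [152.5  55.3] 74.9 1025
side0 A 2851 z [0.008 0.057 0.086] rect [419.5 -67.2] [111.  185.4] 5.3
    0.006 [430.1 -78.3] [ 60.5 116.9] 75.4 594
    0.03 [419.6 -67.2] [110.9 185.4] 5.3 2257
side0 B 4434 z [0.008 0.062 0.065] rect [644.8 168.4] [84.1 90.3] 38.0
    0.006 [643.4 199. ] [ 56.3 111.9] 85.1 727
    0.03 [645.  168.2] [84.1 89.7] 38.0 3707
side0 panel 6092 z [-0.001  0.001  0.003] rect [ 971.7 -648.4] [ 222.6 1633.2] 28.0
```

View pics/crop.png

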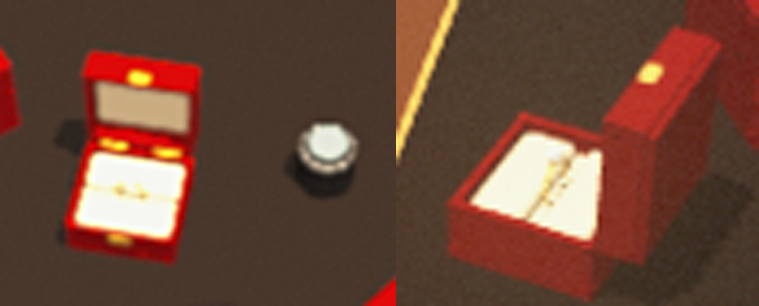

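The crop confirms it: an open box 64 mm wide with cushion and ring, while the shut boxes are about 84 x 90 x 64 mm. Next I'll fit the box, ring, lid and panel precisely from both views.

```bash
python3 - <<'E'
from h import *
for tag in('scene0','side0'):
    X,im,d=cloud(tag); ok=(d>0)
    x=X[ok]; c=np.array([.505,.016]); m=(np.hypot(*(x[:,:2]-c).T)<.062)&(x[:,2]>.006)
    p=x[m]; r=cv2.minAreaRect((p[:,:2]*1000).astype(np.float32)); print(tag,r)
    yaw=np.radians(-15.6); B=np.array([[np.cos(yaw),-np.sin(yaw)],[np.sin(yaw),np.cos(yaw)]])
    l=(p[:,:2]-c)@B
    for lo,hi in((.006,.02),(.02,.027),(.03,.045),(.045,.06),(.06,.075),(.075,.1)):
        s=(p[:,2]>lo)&(p[:,2]<hi)
        if s.sum()>5: print(lo,s.sum(),'lx',np.percentile(l[s,0],[.5,99.5]).round(4),'ly',np.percentile(l[s,1],[.5,99.5]).round(4))
    s=(p[:,2]>.0275)&(l[:,0]>-.01)&(l[:,0]<.025)&(abs(l[:,1])<.015); print('ring',s.sum(),p[s].mean(0).round(4) if s.sum() else 0,p[s].max(0) if s.sum() else 0, 'local',l[s].mean(0))
    hsv=cv2.cvtColor(im,cv2.COLOR_RGB2HSV).astype(int)
    M=((hsv[...,0]<35)&(hsv[...,0]>3)&(hsv[...,1]>110)&(hsv[...,2]>70)&(X[...,2]<.006)&(abs(X[...,0]-.655)<.1)&(abs(X[...,1]+.047)<.15)).astype(np.uint8)
    n,L,st,_=cv2.connectedComponentsWithStats(M); k=1+st[1:,4].argmax(); P=X[(L==k)]
    r=cv2.minAreaRect((P[:,:2]*1000).astype(np.float32)); print('panel',r,np.percentile(P,[.2,99.8],axis=0).round(4).tolist())
    for nm,q in(('watch',(.55,-.22)),('loupe',(.5,.13)),('tweez',(.66,-.23))):
        g=x[(np.hypot(*(x[:,:2]-q).T)<.075)&(x[:,2]>.005)]
        if len(g): print(nm,cv2.minAreaRect((g[:,:2]*1000).astype(np.float32)))
E
```

```text
scene0 ((504.5900573730469, 16.158794403076172), (64.47744750976562, 85.02014923095703), 74.30500793457031)
0.006 188 lx [-0.0163  0.0419] ly [-0.0309  0.0322]
0.02 655 lx [-0.0236  0.0412] ly [-0.0317  0.0321]
0.03 230 lx [-0.0375  0.0122] ly [-0.0306  0.0322]
0.045 142 lx [-0.0379 -0.0201] ly [-0.0318  0.0323]
0.06 57 lx [-0.0376 -0.0208] ly [-0.0309  0.0322]
0.075 283 lx [-0.0428 -0.0213] ly [-0.0318  0.032 ]
ring 15 [0.5153 0.0135 0.0348] [0.51788071 0.02142505 0.04103116] local [0.010596   0.00033209]
panel ((654.553955078125, -47.56199645996094), (233.5094451904297, 145.35171508789062), 89.8445816040039) [[0.583, -0.1636, -0.003], [0.7263, 0.0686, 0.0041]]
watch ((546.9412231445312, -225.0486297607422), (69.1628189086914, 52.15084457397461), 81.80366516113281)
loupe ((500.2595520019531, 130.07237243652344), (33.29549026489258, 31.492908477783203), 33.288700103759766)
tweez ((675.128173828125, -223.56777954101562), (15.381742477416992, 105.40406799316406), 69.44926452636719)
side0 ((504.63409423828125, 16.648967742919922), (67.03102111816406, 83.76211547851562), 74.2434234619140
[... 186 characters left out ...]
ly [-0.0301  0.0334]
0.06 184 lx [-0.0416 -0.0215] ly [-0.0301  0.0333]
0.075 454 lx [-0.0421 -0.0216] ly [-0.0315  0.0334]
ring 18 [0.5158 0.0152 0.035 ] [0.51843018 0.02138119 0.04012686] local [0.01059591 0.00209575]
panel ((655.0121459960938, -46.73974609375), (299.0036926269531, 199.89630126953125), 89.98332977294922) [[0.5557, -0.1932, -0.0013], [0.7546, 0.1007, 0.0032]]
watch ((551.2205810546875, -222.294921875), (67.24143981933594, 43.748313903808594), 29.16466522216797)
loupe ((485.46234130859375, 106.50503540039062), (93.57612609863281, 34.636287689208984), 65.2980728149414)
tweez ((677.663330078125, -223.99969482421875), (18.802791595458984, 109.42318725585938), 72.35939025878906)
```

```bash
cat > plan.py <<'E'
# plan.py x z [x z ...]: box-frame targets (mm, y=0) -> row values, plus force
import sys; from h import *; from scipy.spatial.transform import Rotation as Ro
y=np.radians(-15.6); C=np.array([.5156,.0140,0]); bx=np.array([np.cos(y),np.sin(y),0])
T=np.c_[bx,np.cross([0,0,-1],bx),[0,0,-1]]
s=observe(); R=s['tool_rot']; p=s['position']; dl=(p-C)
print('t',round(s['time_s'],2),'box x,y,z mm',(dl@np.c_[bx,np.cross([0,0,1],bx),[0,0,1]]*1000).round(1),'F',s['ft_force'].round(2),'q',s['q'].round(0))
print('turn',(Ro.from_matrix(R.T@T).as_rotvec()/np.pi).round(4))
a=[float(v)/1000 for v in sys.argv[1:]]
for X,Z in zip(a[::2],a[1::2]): print(X,Z,(R.T@(C+bx*X+[0,0,Z]-p)/.5).round(4))
E
python3 plan.py 0 150; python3 -m handwheel '[[[0.96,-0.72,0.16],[0,0,0.215]],[[0.96,-0.72,0.16],[0,0,0.215]],[[0.96,-0.72,0.16],[0,0,0.215]],[[0.96,-0.72,0.16],[0,0,0.215]],[[0.96,-0.72,0.16],[0,0,0.215]],[[0.96,-0.72,0.16],[0,0,0.215]],[[0.96,-0.72,0.16],[0,0,0.215]],[[0.96,-0.72,0.16],[0,0,0.215]],[[0.96,-0.72,0.16],[0,0,0.215]],[[0.96,-0.72,0.16],[0,0,0.215]]]' 0; python3 plan.py 0 150
```

```text
t 0.1 box x,y,z mm [-149.2 -581.3  230.8] F [ 0.83 -0.41  0.96] q [-79.  22.  74.  -0.  84. -12.]
turn [-4.000e-04  1.000e-04  2.149e-01]
0.0 0.15 [ 0.9595 -0.7208  0.1627]
time_s: 1.1
position: [0.4609, -0.0812, 0.1659]
tool_rot: [[0.963, -0.269, -0.0], [-0.269, -0.963, 0.0], [-0.0, 0.0, -1.0]]
ft_force: [-0.2, -0.8, 0.0]
grip_width: -0.0003
gripper_force: 0.0
t 1.1 box x,y,z mm [ -27.1 -106.5  165.9] F [-0.21 -0.81  0.03] q [-25.  17.  93.  -0.  70.  81.]
turn [ 0.      0.     -0.0001]
0.0 0.15 [ 0.0541 -0.2129  0.0318]
```

```bash
python3 -m handwheel '[[[0.045,-0.18,0.026],[0,0,0]],[[0.045,-0.18,0.026],[0,0,0]],[[0.045,-0.18,0.026],[0,0,0]],[[0.045,-0.18,0.026],[0,0,0]]]' >/dev/null; python3 plan.py 0 58
```

```text
t 1.5 box x,y,z mm [ -4.9 -17.9 152.7] F [-0.82 -0.72  0.27] q [-14.  22.  89.  -0.  70.  92.]
turn [0.0001 0.0004 0.0005]
0.0 0.058 [ 0.0101 -0.0358  0.1894]
```

```bash
python3 -m handwheel '[[[0.01,-0.036,0],[0,0,0]],[[0.01,-0.036,0.1],[0,0,0]],[[0.01,-0.036,0.1],[0,0,0]],[[0.01,-0.036,0.1],[0,0,0]]]' >/dev/null; python3 plan.py 0 58
python3 - <<'E'
from h import *
grab('side','side1')
a=cv2.imread('pics/side1.png')[130:290,220:400]; cv2.imwrite('pics/c1.png',cv2.resize(a,(675,600),interpolation=2))
E
```

```text
t 1.9 box x,y,z mm [  0.3  -1.6 103.7] F [0.69 0.05 1.15] q [-12.  26.  91.  -0.  63.  94.]
turn [ 0.0001  0.0005 -0.0006]
0.0 0.058 [-0.0004 -0.0032  0.0914]
```

View pics/c1.png

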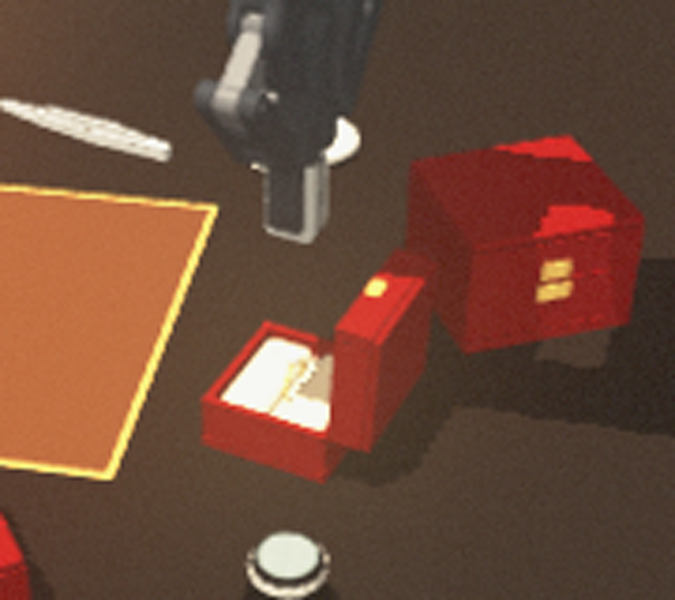

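The shut fingers at about (290,240) hang clear above the ring at (290,380) and ahead of the lid. I'll go down and hold there.

```bash
python3 -m handwheel '[[[0,-0.003,0.03],[0,0,0]],[[0,-0.003,0.06],[0,0,0]],[[0,-0.003,0.09],[0,0,0]],[[0,-0.003,0.09],[0,0,0]],[[0,-0.003,0.09],[0,0,0]],[[0,-0.003,0.09],[0,0,0]],[[0,-0.003,0.09],[0,0,0]],[[0,-0.003,0.09],[0,0,0]],[[0,-0.003,0.09],[0,0,0]],[[0,-0.003,0.09],[0,0,0]]]'; python3 -m handwheel '[[[0,0,0],[0,0,0]],[[0,0,0],[0,0,0]],[[0,0,0],[0,0,0]],[[0,0,0],[0,0,0]],[[0,0,0],[0,0,0]],[[0,0,0],[0,0,0]],[[0,0,0],[0,0,0]],[[0,0,0],[0,0,0]],[[0,0,0],[0,0,0]],[[0,0,0],[0,0,0]]]' >/dev/null;  python3 -m handwheel '[[[0,0,0],[0,0,0]],[[0,0,0],[0,0,0]],[[0,0,0],[0,0,0]],[[0,0,0],[0,0,0]],[[0,0,0],[0,0,0]],[[0,0,0],[0,0,0]],[[0,0,0],[0,0,0]],[[0,0,0],[0,0,0]],[[0,0,0],[0,0,0]],[[0,0,0],[0,0,0]]]' >/dev/null; python3 plan.py 0 150 -100 150 -90 150 -90 78 -80 78
```

```text
time_s: 2.95
position: [0.5163, 0.0148, 0.0583]
tool_rot: [[0.963, -0.269, 0.0], [-0.269, -0.963, -0.0], [0.0, -0.0, -1.0]]
ft_force: [0.4, 0.4, -0.0]
grip_width: -0.0002
gripper_force: 0.0
t 4.95 box x,y,z mm [ 0.4  1.  58.2] F [-1.01 -0.51 -0.25] q [-12.  30.  94.  -0.  56.  94.]
turn [ 0.     -0.     -0.0001]
0.0 0.15 [-0.0008  0.0019 -0.1836]
-0.1 0.15 [-0.2008  0.002  -0.1836]
-0.09 0.15 [-0.1808  0.002  -0.1836]
-0.09 0.078 [-0.1808  0.002  -0.0396]
-0.08 0.078 [-0.1608  0.002  -0.0396]
```

```bash
python3 -m handwheel '[[[0,0.002,-0.09],[0,0,0]],[[0,0.002,-0.18],[0,0,0]],[[0,0.002,-0.18],[0,0,0]],[[0,0.002,-0.18],[0,0,0]],[[-0.09,0.002,-0.18],[0,0,0]],[[-0.18,0.002,-0.18],[0,0,0]],[[-0.18,0.002,-0.18],[0,0,0]],[[-0.18,0.002,-0.18],[0,0,0]]]' >/dev/null;python3 -m handwheel '[[[0,0,0.07],[0,0,0]],[[0,0,0.144],[0,0,0]],[[0,0,0.144],[0,0,0]],[[0,0,0.144],[0,0,0]],[[0,0,0.144],[0,0,0]]]' >/dev/null; python3 plan.py -80 77 -64 77 -47 81 -32 81 -18 77 -6 69 4 58 11 46
python3 - <<'E'
from h import *
grab('side','side2')
a=cv2.imread('pics/side2.png')[130:290,240:420]; cv2.imwrite('pics/c2.png',cv2.resize(a,(675,600),interpolation=2))
E
```

```text
t 6.25 box x,y,z mm [-88.4   0.   77.4] F [ 0.43 -0.84  0.08] q [-11.  22. 106.  -0.  53.  95.]
turn [-0.0001 -0.0007 -0.0002]
-0.08 0.077 [0.0167 0.0001 0.0008]
-0.064 0.077 [0.0487 0.0001 0.0009]
-0.047 0.081 [ 0.0828  0.     -0.0071]
-0.032 0.081 [ 0.1128  0.     -0.007 ]
-0.018 0.077 [0.1407 0.     0.0011]
-0.006 0.069 [0.1647 0.     0.0171]
0.004 0.058 [0.1847 0.     0.0392]
0.011 0.046 [0.1986 0.     0.0632]
```

View pics/c2.png

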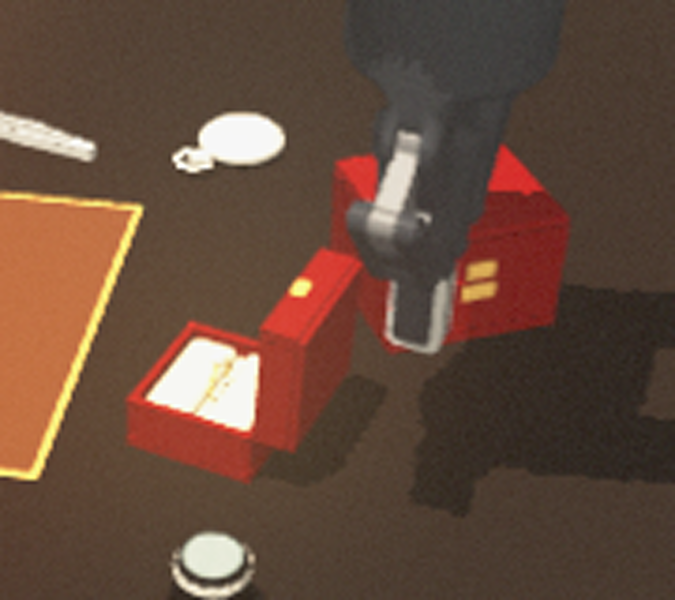

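The fingertip at (420,345) is behind the upper part of the lid, whose free edge is at (310,285). Now I'll push the lid over slowly, following its arc.

```bash
python3 -m handwheel '[[[0.02,0,0],[0,0,0]],[[0.035,0,0],[0,0,0]],[[0.048,0,0],[0,0,0]],[[0.06,0,-0.003],[0,0,0]],[[0.072,0,-0.006],[0,0,0]],[[0.083,0,-0.007],[0,0,0]],[[0.093,0,-0.007],[0,0,0]],[[0.103,0,-0.007],[0,0,0]],[[0.113,0,-0.007],[0,0,0]],[[0.113,0,-0.007],[0,0,0]]]'; python3 plan.py -18 77 -6 69 4 58 11 46
python3 - <<'E'
from h import *
X,im,d=None,None,None
grab('side','side3'); grab('scene','scene3')
for tag in('side3','scene3'):
    X,im,d=cloud(tag); x=X[d>0]; C=np.array([.5156,.014]); y=np.radians(-15.6); B=np.array([[np.cos(y),-np.sin(y)],[np.sin(y),np.cos(y)]])
    l=(x[:,:2]-C)@B; s=(x[:,2]>.008)&(x[:,2]<.024)&(abs(l)<.06).all(1)&(l[:,0]>.01); print(tag,'front',np.percentile(l[s],[1,99],axis=0).round(4).tolist())
a=np.hstack([cv2.resize(cv2.imread('pics/side3.png')[170:270,250:350],(400,400)),cv2.resize(cv2.imread('pics/scene3.png')[150:250,220:320],(400,400))]); cv2.imwrite('pics/c3.png',a)
E
```

```text
time_s: 7.3
position: [0.4843, 0.0227, 0.0796]
tool_rot: [[0.963, -0.269, 0.0], [-0.269, -0.963, -0.0], [0.0, -0.0, -1.0]]
ft_force: [0.4, -1.3, 0.2]
grip_width: 0.0001
gripper_force: 0.0
t 7.3 box x,y,z mm [-32.4  -0.1  79.6] F [ 0.39 -1.29  0.16] q [-11.  26.  97.   0.  57.  94.]
turn [-0.     -0.0001 -0.0002]
-0.018 0.077 [ 0.0289 -0.0001  0.0053]
-0.006 0.069 [ 0.0529 -0.0002  0.0213]
0.004 0.058 [ 0.0729 -0.0002  0.0433]
0.011 0.046 [ 0.0869 -0.0002  0.0673]
side3 front [[0.0103, -0.0271], [0.0302, 0.0318]]
scene3 front [[0.0106, -0.0314], [0.0307, 0.0312]]
```

View pics/c3.png

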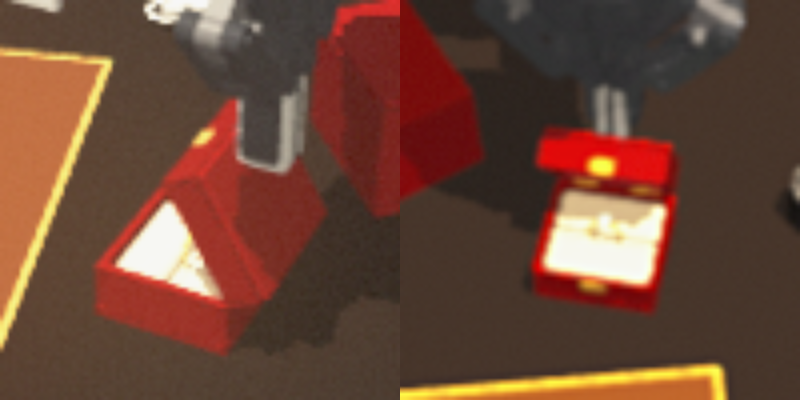

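The lid has followed the fingertip to about 55°, with its edge at (190,160), and the box hasn't moved. I'll carry on along the arc.

```bash
python3 -m handwheel '[[[0.012,0,0.001],[0,0,0]],[[0.024,0,0.004],[0,0,0]],[[0.034,0,0.008],[0,0,0]],[[0.044,0,0.015],[0,0,0]],[[0.053,0,0.022],[0,0,0]],[[0.063,0,0.033],[0,0,0]],[[0.073,0,0.043],[0,0,0]],[[0.08,0,0.053],[0,0,0]],[[0.086,0,0.062],[0,0,0]],[[0.086,0,0.062],[0,0,0]]]'; python3 plan.py 11 46 11 44
```

```text
time_s: 8.4
position: [0.5251, 0.0112, 0.048]
tool_rot: [[0.963, -0.269, -0.001], [-0.269, -0.963, 0.0], [-0.001, 0.0, -1.0]]
ft_force: [-0.3, -0.1, -0.3]
grip_width: -0.0002
gripper_force: 0.0
t 8.4 box x,y,z mm [ 9.9 -0.1 48. ] F [-0.27 -0.13 -0.3 ] q [-12.  31.  93.  -0.  56.  94.]
turn [ 0.      0.0003 -0.0001]
0.011 0.046 [ 0.0022 -0.0002  0.0039]
0.011 0.044 [ 0.0022 -0.0002  0.0079]
```

Now I'll press down in small steps until the force shows.

```bash
python3 -m handwheel '[[[0,0,0.003],[0,0,0]],[[0,0,0.003],[0,0,0]],[[0,0,0.003],[0,0,0]]]' | grep -E 'pos|force'; python3 -m handwheel '[[[0,0,0.003],[0,0,0]],[[0,0,0.003],[0,0,0]],[[0,0,0.003],[0,0,0]]]' | grep -E 'pos|ft'; python3 plan.py 11 44
```

```text
position: [0.5251, 0.0113, 0.0474]
ft_force: [0.0, -0.2, 0.2]
gripper_force: 0.0
position: [0.5253, 0.0113, 0.046]
ft_force: [-0.2, 0.2, 4.9]
t 9.0 box x,y,z mm [10.1 -0.  46. ] F [-0.15  0.24  4.87] q [-12.  32.  93.   0.  55.  94.]
turn [-0.     -0.0002 -0.0001]
0.011 0.044 [ 0.0019 -0.      0.004 ]
```

```bash
python3 -m handwheel '[[[0,0,0.002],[0,0,0]],[[0,0,0.002],[0,0,0]],[[0,0,0.002],[0,0,0]]]' | grep -E 'pos|ft';python3 -m handwheel '[[[0,0,-0.06],[0,0,0]],[[0,0,-0.14],[0,0,0]],[[0,0,-0.2],[0,0,0]],[[-0.1,0,-0.2],[0,0,0]],[[-0.19,0,-0.2],[0,0,0]],[[-0.19,0,-0.2],[0,0,0]],[[-0.19,0,-0.2],[0,0,0]]]' 0.45 >/dev/null
python3 plan.py -70 30 -65 15; cat > box.py <<'E'
import sys; from h import *
n=sys.argv[1]; c=np.array([float(sys.argv[2]),float(sys.argv[3])])
for v in('scene','side'):
    tag=v+n; grab(v,tag); X,im,d=cloud(tag); h=cv2.cvtColor(im,cv2.COLOR_RGB2HSV)
    m=(d>0)&(h[...,1]>150)&((h[...,0]<7)|(h[...,0]>172))&(X[...,2]>.006)&(X[...,2]<.06)&(np.hypot(X[...,0]-c[0],X[...,1]-c[1])<.055)
    p=X[m]; t=p[p[:,2]>.04]; r=cv2.minAreaRect((t[:,:2]*1000).astype(np.float32)); print(v,len(t),'top z',np.percentile(t[:,2],[2,50,98]).round(4),np.round(r[0],1),np.round(r[1],1),round(r[2],2))
    f=cv2.minAreaRect((p[:,:2]*1000).astype(np.float32)); print('  all',np.round(f[0],1),np.round(f[1],1),round(f[2],2))
E
python3 box.py 4 .5156 .014
```

```text
position: [0.5254, 0.0113, 0.0458]
ft_force: [-2.0, -0.3, 12.9]
t 10.0 box x,y,z mm [-8.54e+01  1.00e-01  1.45e+02] F [ 0.78 -0.23 -0.16] q [-11.  16. 100.   0.  64.  95.]
turn [-0.     -0.0003 -0.    ]
-0.07 0.03 [3.060e-02 2.000e-04 2.301e-01]
-0.065 0.015 [4.060e-02 2.000e-04 2.601e-01]
scene 800 top z [0.0422 0.0462 0.0486] [515.   13.4] [64.  62.3] 74.41
  all [515.2  13.4] [64.3 62.6] 74.62
side 989 top z [0.0409 0.0465 0.048 ] [515.4  14. ] [65.6 60.5] 73.94
  all [515.4  14.1] [67.  60.7] 74.18
```

The lid is shut: the top is flat at 46 mm with a 60 x 64 mm outline. Now I'll bring the fingers, about 38 mm apart, down behind the back face.

```bash
python3 -m handwheel '[[[0.02,0,0.09],[0,0,0]],[[0.02,0,0.18],[0,0,0]],[[0.02,0,0.24],[0,0,0]],[[0.02,0,0.27],[0,0,0]],[[0.02,0,0.27],[0,0,0]],[[0.02,0,0.27],[0,0,0]]]' ; python3 plan.py -45 10; python3 -m handwheel '[[[0.02,0,0],[0,0,0]],[[0.035,0,0],[0,0,0]],[[0.05,0,0],[0,0,0]],[[0.06,0,0],[0,0,0]],[[0.06,0,0],[0,0,0]]]'|grep -E 'pos|ft'
```

```text
time_s: 10.7
position: [0.4441, 0.0339, 0.0098]
tool_rot: [[0.963, -0.269, 0.0], [-0.269, -0.963, -0.0], [0.0, 0.0, -1.0]]
ft_force: [-0.5, 0.3, 0.3]
grip_width: 0.0386
gripper_force: 0.0
t 10.7 box x,y,z mm [-74.2  -0.1   9.8] F [-0.46  0.33  0.26] q [-11.  30. 107.  -0.  43.  95.]
turn [ 0.     -0.0001 -0.0002]
-0.045 0.01 [ 0.0584 -0.0002 -0.0004]
position: [0.473, 0.0258, 0.0099]
ft_force: [0.7, -0.0, 0.6]
```

```bash
python3 -m handwheel '[[[0.006,0,0],[0,0,0]],[[0.018,0,0],[0,0,0]],[[0.034,0,0],[0,0,0]],[[0.052,0,0],[0,0,0]],[[0.07,0,0],[0,0,0]],[[0.088,0,0],[0,0,0]],[[0.106,0,0],[0,0,0]],[[0.12,0,0],[0,0,0]],[[0.13,0,0],[0,0,0]],[[0.134,0,0],[0,0,0]]]'|grep -E 'pos|ft'; python3 plan.py 104 10; python3 box.py 5 .575 -.003
```

```text
position: [0.5371, 0.0079, 0.0097]
ft_force: [-2.2, 1.1, 1.5]
t 12.2 box x,y,z mm [22.3 -0.1  9.7] F [-2.24  1.09  1.53] q [-12.  36.  93.   0.  52.  94.]
turn [-0.     -0.     -0.0001]
0.104 0.01 [ 0.1634 -0.0002 -0.0006]
scene 882 top z [0.041  0.0461 0.0487] [576.3  -3.7] [64.  60.2] 73.89
  all [574.4  -3.3] [64.7 65.4] 74.81
side 367 top z [0.0405 0.0464 0.0479] [577.   -2.9] [65.2 58.6] 73.63
  all [576.1  -2.5] [65.5 60.4] 73.82
```

```bash
python3 -m handwheel '[[[0.012,0,0],[0,0,0]],[[0.028,0,0],[0,0,0]],[[0.05,0,0],[0,0,0]],[[0.073,0,0],[0,0,0]],[[0.096,0,0],[0,0,0]],[[0.118,0,0],[0,0,0]],[[0.138,0,0],[0,0,0]],[[0.152,0,0],[0,0,0]],[[0.16,0,0],[0,0,0]],[[0.163,0,0],[0,0,0]]]'|grep -E 'pos|ft'; python3 -m handwheel '[[[0,0,0],[0,0,0]],[[-0.01,0,0],[0,0,0]],[[-0.04,0,0],[0,0,0]],[[-0.08,0,0],[0,0,0]],[[-0.1,0,0],[0,0,0]],[[-0.1,0,-0.08],[0,0,0]],[[-0.1,0,-0.18],[0,0,0]],[[-0.16,0,-0.3],[0,0,0]],[[-0.2,0,-0.3],[0,0,0]],[[-0.2,0,-0.3],[0,0,0]]]'|grep -E 'pos|ft'; python3 box.py 6 .655 -.024
```

```text
position: [0.6154, -0.014, 0.0096]
ft_force: [-2.4, 1.1, 1.3]
position: [0.5175, 0.0138, 0.1625]
ft_force: [-0.3, 0.8, 0.1]
scene 1022 top z [0.0417 0.0461 0.0484] [655.3 -25.9] [63.9 59.1] 74.38
  all [655.5 -25.8] [64.1 59.3] 74.45
side 800 top z [0.0407 0.0465 0.0481] [654.3 -24.2] [66.2 61.4] 74.16
  all [654.2 -25.2] [68.3 61.3] 74.96
```

View pics/scene6.png

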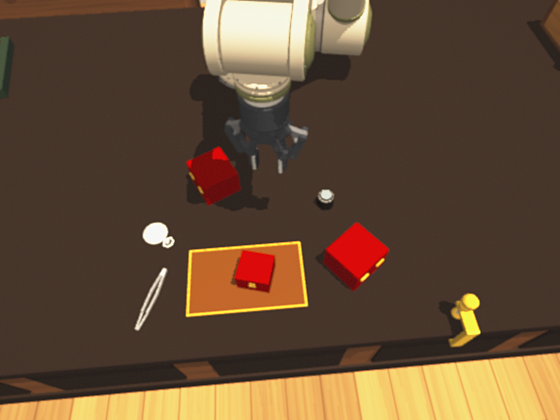

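The shut box is at (256,270), wholly on the panel with about 29 mm of margin in x. The arm is clear and the watch, loupe and tweezers haven't moved.

```bash
python3 -c "
from rig import *
print(close_job())"
```

```text
the job is handed in; nothing more can be done
None
```

I pointed out the ring for over two seconds, pushed the lid shut, slid the box onto the leather panel without disturbing the watch case, loupe or tweezers, and handed the job in; the hand-in returned no verdict.

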